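# Set the balance of a dry-box lid so that it stays half open

### The arm

A 6-joint arm with a two-finger parallel gripper is mounted at the origin on the work surface. World frame = base frame: x ahead of the robot, y to its left, z up, the work surface at z = 0. Lengths are in m, angles in rad, forces in N, time in s.
With the tool pointing down it reaches from about 0.25 to 0.775 m from the base axis. Payload 4 kg.
Tool frame: the origin (TCP) lies at the very end of the fingers, on their centre line; the grasp point (between the pads) lies 19 mm behind it; z points along the fingers, y is the direction in which the jaws open and shut (so a half turn about z gives the same grasp; the last joint's range is limited). The gripper opens to 94 mm and grips with 3 to 60 N. Pads are 16 mm wide; open, the fingers measure 119 mm over their backs; the gripper's body (75 mm by 177 mm) begins 78 mm behind the grasp point.
Start: joints at [1.193, 0.087, 1.371, -0, 1.684, -0.103], TCP at [0.149, 0.529, 0.206] pointing down, gripper open.
Joint ranges: [-3.1, 3.1], [-0.76, 2.03], [0.27, 2.55], [-1.08, 4.22], [0.17, 2.65], [-2.57, 2.57]. Speed limits (rad/s): [2.79, 2.79, 3.14, 3.14, 3.14, 3.14].

### API

Orientations are given as a rotation vector (axis times angle).
In Python, from cell import manip, cams, ticket gives the robot as it stands.
- The arm moves only by the tool jog_arm, never from a script. Its argument "plan" is a list of rows, each a list of 7 numbers: the turn, a rotation vector about the world's x, y, z in degrees, then the shift along the world's x, y, z in mm, then the opening, from -1 (shut) to 1 (fully open). A call has 1 to 12 rows; each row shifts and turns the commanded pose from where the row before left it; what a row does not reach is not made up. A row lasts 1/12 s, in which the tool goes at most 41.7 mm and 7.16 degrees, less where a joint would pass 70% of its speed; a pose out of reach is approached as far as the arm can. A call is refused whole if a number of a shift passes 41.7 or a number of a turn 7.16, either way. A call with a gripper value outside its range is refused whole. The fingers move at their own pace and stop on an object; "squeeze" is the grip in N (left out, the last holds). Time passes only in rows, so rows that do not move let the fingers close. It gives the time, the measured TCP pose, the force and the opening at its end, in the units of the state.
- manip.state(): the state, without advancing time (a new reading comes with each control period).
- cams.grab_frame(name): name is "scene" or "top" or "wrist"; returns the picture (384x512x3 uint8, red, green, blue); there is no depth.
- cams.calibration(name): a dict with "vfov" (degrees; the focal length in pixels is half the picture's height over the tangent of half this angle, whatever the lens; pixels are square), "cx", "cy" (the principal point, pixels), "D" ([k1, k2, p1, p2, k3] as OpenCV has them; the pictures are not rectified), "cam_to_world" (4x4, takes a point from camera to world coordinates). Camera axes: x right, y up, looking along -z (the intrinsics and any distortion apply to the point x, -y, -z); pixel columns grow to the right and rows downward; lengths in m; the calibration is good to about 2 mm. A picture is of the moment at which its call begins: read the wrist's pose just before it. calibration takes no time and is no camera call; for the wrist camera it gives the pose at the moment of the call.
- ticket.finish_job(): hands the job in, once; it reports no verdict.
The state is a dict: "clock": time; "qpos": joint angles; "qd": joint speeds; "effort": joint torques, N m; "position": TCP position; "ee_rot": TCP orientation; "ft_force": force on the tool from outside, world axes, zero at the start; "moment": the same for the moment, N m; "grip_width": finger opening in m.
Only numpy, scipy, OpenCV 4.12 (cv2) and the standard library are available. Lean on these libraries where they do the work, as an engineer would, in place of code of your own. Each camera call takes 0.05 s, during which the arm holds its last target. There are 200 camera calls.

### The job

The lid of the dry box sinks when you let go of it. First lift it by its tab to about half open (45 degrees) and let go to see how it sinks; then swing the tension lever to wind up the hinge spring by as much as it needs, and lift the lid again and let go, until it stays about half open (within 10 degrees of 45) on its own, neither sinking nor rising. Pinch the tab gently, do not fling or slam the lid, and leave the jars and the sieve where they are.

Things in the scene. Friction and masses are not known exactly. Their poses are not given: they have to be found in the camera images.
- dry_box: fixed bench dry box, grey painted steel, 165 (own x) x 210 (own y) x 105 mm high; origin at the centre of its underside; its own x points from the front (tab side, towards the robot) to the hinge side, its y to its left, z up. A white gear housing for the hinge spring is built onto its right side
- lid (a joint): lid angle in rad: 0 shut, 1.571 at its stop. A spring carries part of the lid's weight; steady hinge friction of 0.019 N m (0.1 N at the tab) holds the rest. With too little spring the lid sinks when let go, with too much it rises, at a speed (rad/s) of about the excess torque beyond the friction (N m) divided by 0.15; well set, it stays where it is let go
- tab (a point): where to pinch the black plastic pull tab at the foot of the lid's front edge: tab 22 mm wide (along the box's y), 12 mm thick, sticking out 40 mm; this point is 24 mm from the lid's edge, 192 mm from the hinge line and, shut, 7 mm above it. Pinch it from above across its width at any lid angle, with at most 20 N a finger (10 is plenty); it turns between the fingers as the lid swings
- hinge (a point): middle of the lid's hinge line, on the rear rim of the box, 105 mm up; the line runs along the box's own y. The white lid is 168 x 216 mm and 27 mm thick, weighs 0.28 to 0.52 kg (not known), and its front rises as it opens; its centre of mass lies about 85 mm from the hinge
- lever (a joint): tension lever angle in rad: 0 (slackest) points straight out from the box's right side, growing as its end swings forward to the robot's side, stop at 1.3. It winds the hinge spring: each rad adds about 0.21 N m of lift to the half-open lid. It stays where it is left and takes 3 to 11 N along its path at the grip to move forward, more as the spring winds up, so a yielding arm leaves it short
- lever_grip (a point): middle of the upper part of the upright black grip pin at the lever's end: pin 18 mm across, 40 mm tall, this point 16 mm below its top, 138 mm above the table and 85 mm from the lever's axis. The flat steel lever arm lies level, its top 24 mm below this point
- lever_axis (a point): point on the lever's upright axis, 100 mm up, 62 mm behind and 143 mm to the right of the box's centre
- seed_jar: bystander: glass clip-top jar of seeds, 92 mm across, 165 mm tall; origin at the centre of its base
- small_jar: bystander: small glass clip-top jar, 60 mm across, 95 mm tall; origin at the centre of its base
- sieve: bystander: round brass sieve, 108 mm across, 45 mm tall; origin at the centre of its base

How it is judged:
By the outcome, as a careful person would: the job done as asked, in the order asked, and still so for the second after the job is handed in, with the robot touching nothing.
It also fails if it takes over 67 s, if anything falls off the work surface, if the arm or the gripper's body presses on something with over 40 N, if the wrist force passes 120 N, or if a joint passes its speed limit or range.

## Working session

There is one attempt and no reset: what is moved stays moved. The work goes in short steps, Python scripts to look and compute and a tool call to move; the robot and the scene stay as the last step left them, time stands still between calls to the robot, and variables do not carry over. Pictures are saved under pics/ and viewed, about 8 in all and at most 12, crops included, and the job is handed in when it is done.

Besides the shell and the picture viewer there is one more tool, called after ">>>" by a JSON object that holds its "op" and its "data". jog_arm: Moves the arm, as the interface text tells. Its arguments: {"type":"object","properties":{"plan":{"type":"array"},"squeeze":{"type":"number"}},"required":["plan"]}

```bash
mkdir -p pics; ls
python3 - <<'E'
from cell import manip,cams
import cv2,numpy as np
s=manip.state();print(s)
a=cams.grab_frame("scene");b=cams.grab_frame("top")
np.save('scene0.npy',a);np.save('top0.npy',b)
for n in("scene","top"):print(n,cams.calibration(n))
cv2.imwrite('pics/scene0.png',cv2.resize(a,(800,600))[:,:,::-1]);cv2.imwrite('pics/top0.png',cv2.resize(b,(800,600))[:,:,::-1])
E
```

```text
pics
{'clock': 0.0, 'qpos': array([ 1.19288352e+00,  8.79579829e-02,  1.37227017e+00, -4.10947390e-05,
        1.68357860e+00, -1.03080875e-01]), 'qd': array([-0.00052605,  0.00073277, -0.00081125, -0.00087782, -0.0017332 ,
        0.00081824]), 'effort': array([ 7.59980994e-04, -3.40200770e+01, -3.02417922e+01,  7.18299346e-02,
        3.33333551e-02, -1.65142906e-04]), 'position': array([0.14906488, 0.52883991, 0.20429447]), 'ee_rot': array([-0.43028768, -3.11149182,  0.00339255]), 'ft_force': array([-0.28334506, -0.70353623, -0.35486265]), 'moment': array([0.04179884, 0.02125991, 0.02206247]), 'grip_width': 0.0939605670635917}
scene {'vfov': 50.24800790021221, 'cx': 254.28788508029376, 'cy': 192.669564708793, 'D': array([0.01652717, 0.        , 0.        , 0.        , 0.        ]), 'cam_to_world': array([[ 0.16667581, -0.78963389,  0.59050613,  1.14353933],
       [ 0.98588733,  0.12394927, -0.11252894, -0.13653535],
       [ 0.01566386,  0.60092836,  0.79914939,  0.95754809],
       [ 0.        ,  0.        ,  0.        ,  1.        ]])}
top {'vfov': 50.978345245115634, 'cx': 254.41396344972787, 'cy': 187.0454526366723, 'D': array([-0.12737056,  0.        ,  0.        ,  0.        ,  0.        ]), 'cam_to_world': array([[ 0.02415043,  0.99178767, -0.12559446,  0.40557853],
       [-0.99963839,  0.02544355,  0.00870183, -0.022693  ],
       [ 0.01182594,  0.12533889,  0.9920435 ,  1.33404018],
       [ 0.        ,  0.        ,  0.        ,  1.        ]])}
```

View pics/top0.png

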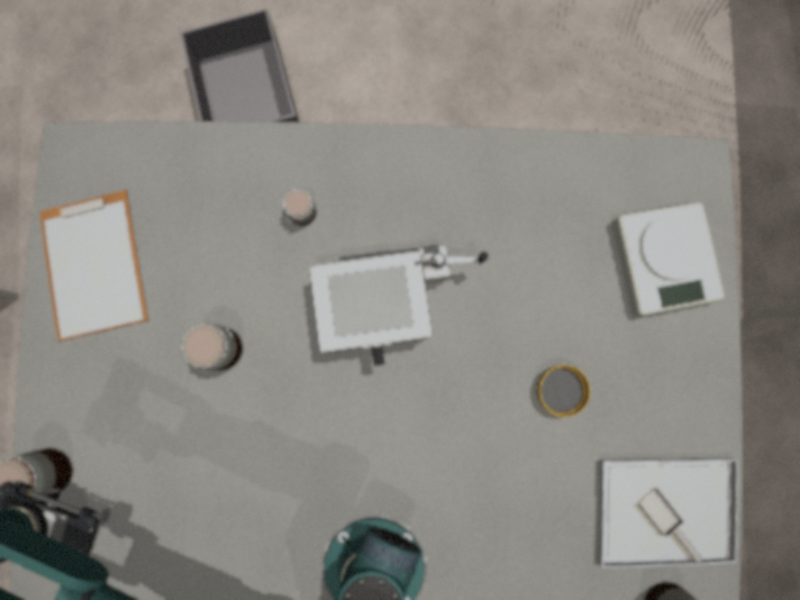

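View pics/scene0.png

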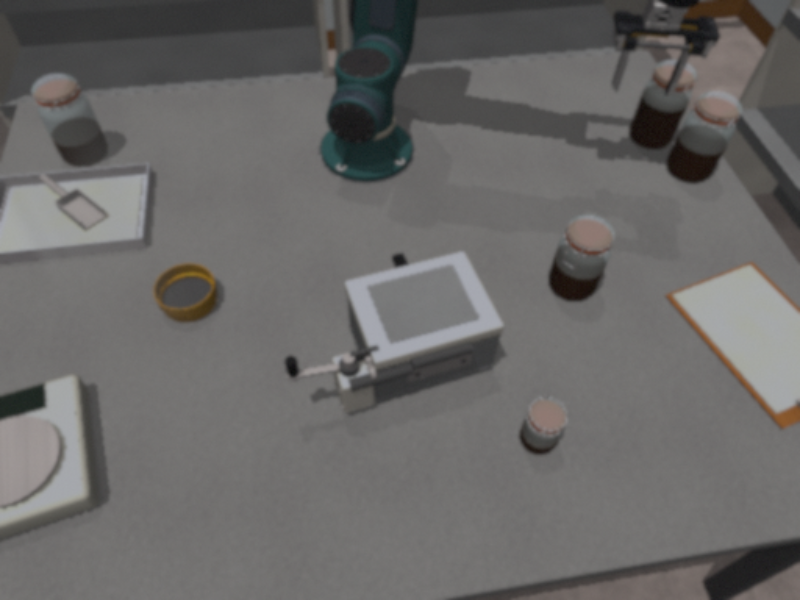

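Top view (800 px wide): the lid is the white quad (311,266)–(422,251)–(430,337)–(320,352). The tab is at about (377,356), the lever grip at (482,257), the sieve at (563,390), and the jars at (210,347) and (298,206). The scene view shows the tab at (400,260) and the grip at (292,366).

```bash
cat > h.py <<'E'
import numpy as np,cv2
from cell import cams
def rays(name,px,cal=None):
    c=cal or cams.calibration(name);f=192/np.tan(np.radians(c['vfov'])/2)
    K=np.array([[f,0,c['cx']],[0,f,c['cy']],[0,0,1]])
    u=cv2.undistortPoints(np.array(px,float).reshape(-1,1,2),K,c['D']).reshape(-1,2)
    d=np.c_[u[:,0],-u[:,1],-np.ones(len(u))]
    T=c['cam_to_world'];return T[:3,3],d@T[:3,:3].T
def onz(name,px,z,cal=None):
    o,d=rays(name,px,cal);return o+d*((z-o[2])/d[:,2])[:,None]
def tri(n1,p1,n2,p2,c1=None,c2=None):
    o1,d1=rays(n1,[p1],c1);o2,d2=rays(n2,[p2],c2);d1=d1[0];d2=d2[0]
    A=np.c_[d1,-d2];t=np.linalg.lstsq(A,o2-o1,rcond=None)[0]
    a=o1+d1*t[0];b=o2+d2*t[1];return (a+b)/2,np.linalg.norm(a-b)
def blob(im,x0,y0,x1,y1,cond):
    m=np.zeros(im.shape[:2],np.uint8);m[y0:y1,x0:x1]=cond(im[y0:y1,x0:x1].astype(int))
    n,l,s,c=cv2.connectedComponentsWithStats(m);k=1+np.argmax(s[1:,4]);return (l==k).astype(np.uint8),s[k],c[k]
E
python3 - <<'E'
from h import *
t=np.load('top0.npy');s=np.load('scene0.npy')
dark=lambda i:(i.max(2)<60)
mx=lambda i:(i.min(2)>185)
g=[]
for n,im,b in(('top',t,(298,155,318,175)),('scene',s,(178,220,196,246))):
    m,st,c=blob(im,*b,dark);print(n,'grip',st,c);g+=[c]
    if n=='scene': ys,xs=np.nonzero(m);print('rows',[(y,xs[ys==y].mean(),(ys==y).sum()) for y in np.unique(ys)])
print('grip tri',tri('top',g[0],'scene',g[1]),'z=.138',onz('top',[g[0]],.138))
g=[]
for n,im,b in(('top',t,(232,215,252,238)),('scene',s,(245,158,266,178))):
    m,st,c=blob(im,*b,dark);print(n,'tab',st,c);g+=[c]
print('tab tri',tri('top',g[0],'scene',g[1]),onz('top',[g[0]],.112))
x0=t[150:235,190:285].min(2)
m,st,c=blob(t,190,150,268,235,mx);print('lid',st)
cn=cv2.findContours(m,0,2)[0][0];r=cv2.minAreaRect(cn);print(r)
bx=cv2.boxPoints(r);P=onz('top',bx,.132);print(P,[np.linalg.norm(P[i]-P[(i+1)%4]) for i in range(4)], 'c',P.mean(0))
for k,(p,z) in dict(seed=((210,347),.165),small=((298,206),.095),sieve=((563,390),.045)).items():print(k,onz('top',[np.array(p)*.64],z))
E
```

```text
top grip [307 163   4   4  12] [308.33333333 164.33333333]
scene grip [183 229   8  12  71] [186.45070423 234.30985915]
rows [(np.int64(229), np.float64(185.5), np.int64(4)), (np.int64(230), np.float64(185.5), np.int64(6)), (np.int64(231), np.float64(186.0), np.int64(7)), (np.int64(232), np.float64(186.0), np.int64(7)), (np.int64(233), np.float64(186.0), np.int64(7)), (np.int64(234), np.float64(186.5), np.int64(6)), (np.int64(235), np.float64(186.5), np.int64(6)), (np.int64(236), np.float64(187.0), np.int64(7)), (np.int64(237), np.float64(187.0), np.int64(7)), (np.int64(238), np.float64(187.5), np.int64(6)), (np.int64(239), np.float64(187.0), np.int64(5)), (np.int64(240), np.float64(187.0), np.int64(3))]
grip tri (array([ 0.63098718, -0.19603318,  0.13507803]), np.float64(0.001718755205724958)) z=.138 [[ 0.63049111 -0.19474794  0.138     ]]
top tab [239 224   6   8  34] [241.14705882 227.41176471]
scene tab [252 163   8   7  43] [255.18604651 166.06976744]
tab tri (array([0.43574479, 0.00127761, 0.11846179]), np.float64(0.004661897179062035)) [[0.4362789  0.00371914 0.112     ]]
lid [ 200  163   68   60 1333]
((236.26541137695312, 192.76190185546875), (53.18464660644531, 68.61112213134766), 82.61395263671875)
[[ 0.60299543  0.1361881   0.132     ]
 [ 0.63539713 -0.06917849  0.132     ]
 [ 0.4759271  -0.09285843  0.132     ]
 [ 0.4444746   0.10930636  0.132     ]] [np.float64(0.20790696640722442), np.float64(0.16121858518433874), np.float64(0.20459682356228318), np.float64(0.1607839526660988)] c [0.53969857 0.02086439 0.132     ]
seed [[0.44149564 0.31495421 0.165     ]]
small [[0.73349947 0.17242865 0.095     ]]
sieve [[ 0.37500125 -0.37903281  0.045     ]]
```

>>> {"op": "jog_arm", "data": {"plan": [[0, 0, 2, 10, -18, 8, 1], [0, 0, 2, 18, -33, 8, 1], [0, 0, 2, 18, -33, 8, 1], [0, 0, 2, 18, -33, 4, 1], [0, 0, 2, 18, -33, 2, 1], [0, 0, 2, 18, -33, 2, 1], [0, 0, 2, 18, -33, 2, 1], [0, 0, 2, 18, -33, 2, 1], [0, 0, 2, 18, -33, 2, 1], [0, 0, 2, 18, -33, 2, 1], [0, 0, 2, 18, -33, 2, 1], [0, 0, 1, 18, -33, 2, 1]]}}

```text
clock: 1.1
position: [0.3574, 0.1466, 0.2493]
ee_rot: [0.201, -3.135, -0.0]
ft_force: [0.4, 0.3, 0.0]
grip_width: 0.0942
```

>>> {"op": "jog_arm", "data": {"plan": [[0, 0, 1, 18, -33, 2, 1], [0, 0, 0.5, 18, -33, 2, 1], [0, 0, 0, 18, -33, 2, 1], [0, 0, 0, 15, -28, 0, 1], [0, 0, 0, 9, -18, 0, 1], [0, 0, 0, 0, 0, 0, 1]], "squeeze": 10}}

```text
clock: 1.6
position: [0.4361, 0.0002, 0.2543]
ee_rot: [0.231, -3.131, 0.001]
ft_force: [-0.3, -0.4, 0.6]
grip_width: 0.094
```

Run:
```python
from h import *
from cell import manip
s=manip.state();print(s['clock'],s['position'],s['ee_rot'],s['qpos'])
c=cams.calibration('wrist');a=cams.grab_frame('wrist');np.savez('w1.npz',a=a);import pickle;pickle.dump(c,open('w1.pkl','wb'))
cv2.imwrite('pics/w1.png',a[:,:,::-1])
```

```text
1.6 [4.36076192e-01 2.19266334e-04 2.54276643e-01] [ 2.31264151e-01 -3.13092990e+00  1.30054725e-03] [-1.28652449e-01 -1.71505709e-01  1.52406813e+00 -1.27102802e-03
  1.79095300e+00 -1.84718609e+00]
```

View pics/w1.png

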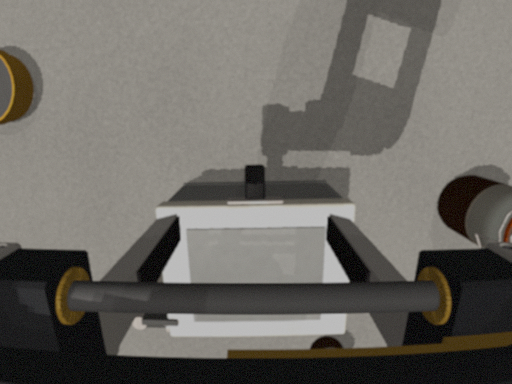

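The wrist view shows the black tab at (255,166–198). The lid's front top edge runs from (160,206) to (355,205), square to the jaws.

Run:
```python
from h import *
import pickle
c=pickle.load(open('w1.pkl','rb'));a=np.load('w1.npz')['a']
m,st,ce=blob(a,242,158,268,205,lambda i:i.max(2)<45);print(st,ce)
print(onz('wrist',[(255,166.),ce,(255,198)],.118,c))
P=onz('wrist',[(159,206),(355,205)],.132,c);print(P,np.linalg.norm(P[1]-P[0]),np.degrees(np.arctan2(*(P[1]-P[0])[:2])))
```

```text
[244 166  22  33 546] [254.94688645 180.98351648]
[[ 4.18998832e-01 -3.94439953e-04  1.18000000e-01]
 [ 4.35188779e-01  1.98694602e-03  1.18000000e-01]
 [ 4.54038194e-01  4.88611277e-03  1.18000000e-01]]
[[ 0.47406671 -0.09534645  0.132     ]
 [ 0.44217293  0.11048647  0.132     ]] 0.20828923133161345 -8.807927380891336
```

>>> {"op": "jog_arm", "data": {"plan": [[0, 0, 0.3, -1, 2, -20, 1], [0, 0, 0, 0, 0, -35, 1], [0, 0, 0, 0, 0, -40, 0.3], [0, 0, 0, 0, 0, -35, 0.0], [0, 0, 0, 0, 0, -20, -0.2], [0, 0, 0, 0, 0, -9, -0.3], [0, 0, 0, 0, 0, 0, -1], [0, 0, 0, 0, 0, 0, -1], [0, 0, 0, 0, 0, 0, -1], [0, 0, 0, 0, 0, 0, -1], [0, 0, 0, 0, 0, 0, -1]], "squeeze": 10}}

```text
clock: 2.57
position: [0.4355, 0.0053, 0.0984]
ee_rot: [-0.248, 3.128, -0.001]
ft_force: [0.8, 0.2, -0.6]
grip_width: 0.0374
```

>>> {"op": "jog_arm", "data": {"plan": [[0, 0, 0, 0, 0, -3, -1], [0, 0, 0, 0, 0, 0, -1], [0, 0, 0, 0, 0, 0, -1], [0, 0, 0, 0, 0, 0, -1], [0, 0, 0, 0, 0, 0, -1]], "squeeze": 10}}

```text
clock: 2.98
position: [0.436, 0.0012, 0.0945]
ee_rot: [-0.246, 3.129, -0.014]
ft_force: [3.5, -10.4, -0.2]
grip_width: 0.022
```

>>> {"op": "jog_arm", "data": {"plan": [[0, 0, 0, 0, -2, 0, -1], [0, 0, 0, 0, -1, 0, -1], [0, 0, 0, 0.3, 0, 5, -1], [0, 0, 0, 1, 0.2, 11.5, -1], [0, 0, 0, 1.2, 0.2, 8, -1], [0, 0, 0, 1.5, 0.2, 8, -1], [0, 0, 0, 2, 0.3, 8, -1], [0, 0, 0, 2.2, 0.3, 8, -1], [0, 0, 0, 2.6, 0.4, 8, -1], [0, 0, 0, 2.9, 0.5, 8, -1]]}}

```text
clock: 3.82
position: [0.4476, 0.0032, 0.1576]
ee_rot: [0.247, -3.13, 0.004]
ft_force: [1.2, -4.5, -2.9]
grip_width: 0.022
```

>>> {"op": "jog_arm", "data": {"plan": [[0, 0, 0, 3.3, 0.2, 7.6, -1], [0, 0, 0, 3.5, 0.3, 7.6, -1], [0, 0, 0, 4, 0.4, 7.4, -1], [0, 0, 0, 4.2, 0.4, 7.2, -1], [0, 0, 0, 4.6, 0.5, 7, -1], [0, 0, 0, 4.8, 0.5, 6.8, -1], [0, 0, 0, 5.2, 0.6, 6.6, -1], [0, 0, 0, 5.3, 0.6, 6.3, -1], [0, 0, 0, 5.7, 0.7, 6, -1], [0, 0, 0, 5.9, 0.7, 5.9, -1], [0, 0, 0, 0, 0, 0, -1], [0, 0, 0, 0, 0, 0, -1]]}}

```text
clock: 4.82
position: [0.495, 0.0111, 0.227]
ee_rot: [-0.251, 3.13, 0.005]
ft_force: [-1.6, 5.3, 1.0]
grip_width: 0.0221
```

```bash
cat > watch.py <<'E'
import sys
from h import *
from cell import manip
n=int(sys.argv[1]);tag=sys.argv[2];fr=[];t=[]
for i in range(n):
    t.append(manip.state()['clock']);fr.append(cams.grab_frame('scene'))
np.savez(tag+'.npz',f=np.array(fr),t=t)
s=manip.state();print(s['clock'],s['position'],s['ft_force'],s['grip_width'])
E
python3 watch.py 1 s45; python3 -c "
import numpy as np,cv2
a=np.load('s45.npz')['f'][0];cv2.imwrite('pics/s45.png',cv2.resize(a[100:300,150:360],None,fx=2.8,fy=2.8,interpolation=2)[:,:,::-1])"
```

```text
4.8667 [0.49481977 0.01099501 0.22683637] [-1.37823542  4.98847929  0.42715353] 0.02211211379700495
```

View pics/s45.png

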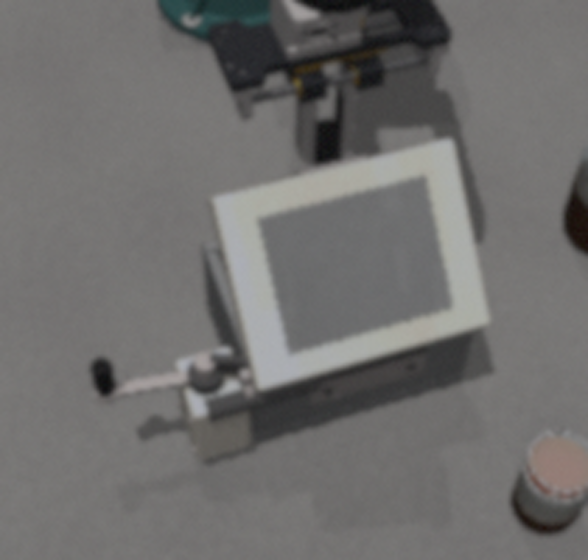

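Lid lifted to about 45°; its crop corners are (213,198), (455,142), (488,322) and (258,390), and the tab is held at (327,140). Next I release it and watch.

>>> {"op": "jog_arm", "data": {"plan": [[0, 0, 0, 0, 1.5, 0, 0.1]]}}

```text
clock: 4.95
position: [0.495, 0.0108, 0.2267]
ee_rot: [-0.248, 3.13, -0.001]
ft_force: [0.9, 0.4, 0.8]
grip_width: 0.0254
```

```bash
python3 watch.py 16 rel1
cat > ang.py <<'E'
import sys
from h import *
d=np.load(sys.argv[1]+'.npz')
u=np.radians(8.8);X=np.array([np.cos(u),np.sin(u),0]);Y=np.array([-np.sin(u),np.cos(u),0]);H=np.array([.6245,.0319,.105])
cal=cams.calibration('scene')
def corner(px,y):
    o,dd=rays('scene',[px],cal);dd=dd[0];k=(y-(o-H)@Y)/(dd@Y);p=o+k*dd-H;return np.array([-(p@X),p[2]])
for t,im in zip(d['t'],d['f']):
    m,st,c=blob(im,215,130,345,250,lambda i:(i.min(2)>120)&(i.max(2)-i.min(2)<45))
    m=cv2.morphologyEx(m,cv2.MORPH_OPEN,np.ones((5,5),np.uint8))
    cn=max(cv2.findContours(m,0,2)[0],key=cv2.contourArea)
    q=cv2.approxPolyN(cn,4,ensure_convex=True).reshape(-1,2).astype(float)
    fl=q[np.argmax(q[:,0]-2*q[:,1])];fr=q[np.argmin(q[:,0]+1.0*q[:,1])]
    out=[]
    for p,y in((fl,.106),(fr,-.106)):
        r=corner(p,y);out+=[round(np.degrees(np.arctan2(r[1],r[0])-np.arctan2(27,168)),1),round(np.hypot(*r)*1e3)]
    print(round(float(t),3),fl,fr,out)
E
python3 ang.py s45; python3 ang.py rel1
```

```text
5.75 [0.49446025 0.01085205 0.22642485] [1.07566009 0.35575451 0.53061866] 0.05157705123241847
4.817 [311. 148.] [224. 169.] [np.float64(43.1), 173, np.float64(34.4), 169]
4.95 [310. 147.] [224. 169.] [np.float64(41.3), 174, np.float64(34.4), 169]
5.0 [309. 147.] [223. 168.] [np.float64(39.1), 174, np.float64(30.4), 171]
5.05 [308. 148.] [223. 168.] [np.float64(36.5), 171, np.float64(30.4), 171]
5.1 [307. 150.] [222. 167.] [np.float64(33.2), 166, np.float64(26.3), 175]
5.15 [306. 150.] [221. 168.] [np.float64(30.8), 167, np.float64(19.4), 176]
5.2 [304. 151.] [220. 168.] [np.float64(25.4), 166, np.float64(14.0), 180]
5.25 [303. 151.] [220. 168.] [np.float64(22.9), 167, np.float64(14.0), 180]
5.3 [303. 152.] [219. 169.] [np.float64(22.2), 165, np.float64(7.2), 187]
5.35 [302. 153.] [219. 170.] [np.float64(19.0), 165, np.float64(5.6), 186]
5.4 [302. 157.] [218. 169.] [np.float64(15.8), 157, np.float64(2.2), 195]
5.45 [302. 164.] [218. 170.] [np.float64(9.2), 143, np.float64(0.6), 195]
5.5 [301. 165.] [217. 171.] [np.float64(5.3), 145, np.float64(-5.6), 207]
5.55 [302. 169.] [217. 172.] [np.float64(3.6), 135, np.float64(-7.2), 208]
5.6 [302. 171.] [216. 173.] [np.float64(1.2), 132, np.float64(-12.8), 224]
5.65 [302. 171.] [216. 173.] [np.float64(1.2), 132, np.float64(-12.8), 224]
5.7 [302. 171.] [216. 173.] [np.float64(1.2), 132, np.float64(-12.8), 224]
```

>>> {"op": "jog_arm", "data": {"plan": [[0, 0, -4, 4, -6, 10, 0.5], [0, 0, -7, 11, -17, 10, 0.7], [0, 0, -7, 11, -17, 6, 1], [0, 0, -7, 12, -18, 0, 1], [0, 0, -7, 12, -18, 0, 1], [0, 0, -7, 12, -18, 0, 1], [0, 0, -7, 12, -18, 0, 1], [0, 0, -7, 12, -18, 0, 1], [0, 0, -7, 12, -18, 0, 1], [0, 0, -7, 12, -18, 0, 1], [0, 0, -7, 12, -18, 0, 1], [0, 0, -7, 12, -18, 0, 1]]}}

```text
clock: 6.75
position: [0.629, -0.1921, 0.2522]
ee_rot: [-1.853, -2.537, -0.0]
ft_force: [0.6, -0.9, 0.3]
grip_width: 0.0939
```

>>> {"op": "jog_arm", "data": {"plan": [[0, 0, -7, 6, -8, 0, 1], [0, 0, -2, 0, 0, 0, 1], [0, 0, 0, 0, 0, 0, 1]]}}

```text
clock: 7.0
position: [0.6347, -0.1999, 0.2514]
ee_rot: [-2.04, -2.388, 0.001]
ft_force: [-0.1, -0.3, -0.6]
grip_width: 0.0938
```

```bash
cat > w.py <<'E'
import sys,pickle
from h import *
from cell import manip
s=manip.state();print(s['clock'],s['position'],s['ee_rot'],s['qpos'].round(2),s['ft_force'])
c=cams.calibration('wrist');a=cams.grab_frame('wrist');n=sys.argv[1];np.save(n+'.npy',a);pickle.dump(c,open(n+'.pkl','wb'))
cv2.imwrite(f'pics/{n}.png',a[:,:,::-1])
E
python3 w.py w2
```

```text
7.0 [ 0.63467169 -0.19992229  0.2514227 ] [-2.04010198e+00 -2.38751180e+00  5.70480833e-04] [-0.39  0.35  0.97  0.    1.83 -0.55] [-0.11061063 -0.28285439 -0.6494887 ]
```

View pics/w2.png

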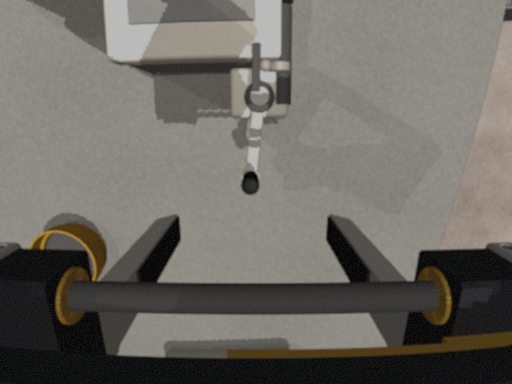

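The wrist view shows the pin at (250,184), the lever pivot at (259,96) and the lid edge at upper left.

Run:
```python
from h import *
import pickle
c=pickle.load(open('w2.pkl','rb'));a=np.load('w2.npy')
m,st,ce=blob(a,236,165,266,202,lambda i:i.max(2)<50);print(st,ce)
print('cam',c['cam_to_world'][:3,3])
g=onz('wrist',[ce],.144,c)[0];p=onz('wrist',[(259,96)],.125,c)[0];print(g,p,np.linalg.norm((g-p)[:2]))
E=onz('wrist',[(109,57),(281,57)],.132,c);print(E)
ax=np.array([.6261,-.1125])
u=np.radians(8.8);X=np.array([np.cos(u),np.sin(u)]);Y=np.array([-np.sin(u),np.cos(u)])
for q in(ax,p[:2]):
    v=g[:2]-q;print(q,np.hypot(*v),'lever',np.arctan2(-v@X,-v@Y))
for L in np.arange(0,1.31,.1):print(round(L,2),(ax+.085*(-np.sin(L)*X-np.cos(L)*Y)).round(4))
```

```text
[242 172  16  22 250] [249.584 182.18 ]
cam [ 0.62407291 -0.12989987  0.43065193]
[ 0.63047143 -0.19504559  0.144     ] [ 0.62664802 -0.1119622   0.125     ] 0.08317131092174855
[[ 0.47855088 -0.09708503  0.132     ]
 [ 0.64129071 -0.07379927  0.132     ]]
[ 0.6261 -0.1125] 0.08266125640598726 lever 0.10068058279418889
[ 0.62664802 -0.1119622 ] 0.08317131092174855 lever 0.10760246924388661
0.0 [ 0.6391 -0.1965]
0.1 [ 0.6307 -0.1974]
0.2 [ 0.6222 -0.1974]
0.3 [ 0.6137 -0.1966]
0.4 [ 0.6054 -0.1949]
0.5 [ 0.5972 -0.1925]
0.6 [ 0.5894 -0.1892]
0.7 [ 0.5819 -0.1851]
0.8 [ 0.5749 -0.1804]
0.9 [ 0.5684 -0.1749]
1.0 [ 0.5624 -0.1688]
1.1 [ 0.5571 -0.1622]
1.2 [ 0.5525 -0.1551]
1.3 [ 0.5486 -0.1475]
```

>>> {"op": "jog_arm", "data": {"plan": [[0, 0, 0, -4, 3, -15, 1], [0, 0, 0, 0, 0, -30, 1], [0, 0, 0, 0, 0, -35, 0.5], [0, 0, 0, 0, 0, -30, 0.1], [0, 0, 0, 0, 0, -14, -0.2], [0, 0, 0, 0, 0, -6, -0.4], [0, 0, 0, 0, 0, 0, -1], [0, 0, 0, 0, 0, 0, -1], [0, 0, 0, 0, 0, 0, -1], [0, 0, 0, 0, 0, 0, -1], [0, 0, 0, 0, 0, 0, -1], [0, 0, 0, 0, 0, 0, -1]], "squeeze": 20}}

```text
clock: 8.05
position: [0.631, -0.1963, 0.1237]
ee_rot: [2.038, 2.388, 0.001]
ft_force: [0.9, 0.1, -0.1]
grip_width: 0.031
```

>>> {"op": "jog_arm", "data": {"plan": [[0, 0, 0, 0, 0, 0, -1], [0, 0, 0, 0, 0, 0, -1], [0, 0, 0, 0, 0, 0, -1], [0, 0, 0, 0, 0, 0, -1], [0, 0, 0, 0, 0, 0, -1]]}}

```text
clock: 8.47
position: [0.6308, -0.1962, 0.1227]
ee_rot: [2.038, 2.389, 0.001]
ft_force: [1.1, 0.2, 1.3]
grip_width: 0.018
```

>>> {"op": "jog_arm", "data": {"plan": [[0, 0, -3, -4.3, 0, 0, -1], [0, 0, -3, -4.2, 0, 0, -1], [0, 0, -6, -8.5, 0.8, 0, -1], [0, 0, -6, -8.3, 1.7, 0, -1], [0, 0, -6, -8.2, 2.4, 0, -1], [0, 0, -6, -7.8, 3.3, 0, -1], [0, 0, -6, -7.5, 4.1, 0, -1], [0, 0, -5, -5.6, 3.8, 0, -1], [0, 0, 0, 0, 0, 0, -1], [0, 0, 0, 0, 0, 0, -1]], "squeeze": 30}}

```text
clock: 9.3
position: [0.5759, -0.1793, 0.1226]
ee_rot: [-2.744, -1.528, -0.001]
ft_force: [0.4, 2.0, 1.8]
grip_width: 0.0176
```

```bash
cat > lev.py <<'E'
import numpy as np
from cell import manip
s=manip.state();ax=np.array([.6261,-.1125])
u=np.radians(8.8);X=np.array([np.cos(u),np.sin(u)]);Y=np.array([-np.sin(u),np.cos(u)])
v=s['position'][:2]-ax;print(s['clock'],s['position'],s['ft_force'],s['grip_width'],'r',np.hypot(*v),'lever',np.arctan2(-v@X,-v@Y))
E
python3 lev.py
```

```text
9.3 [ 0.57593927 -0.17926745  0.12262863] [0.37902874 2.00842763 1.76361161] 0.017640493181410526 r 0.08351042378879586 lever 0.7979056789486064
```

>>> {"op": "jog_arm", "data": {"plan": [[0, 0, 0, 0, 0, 0, 0], [0, 0, 0, 0, 0, 0, 0], [0, 0, 0, 0, 0, 0, 0], [0, 0, 0, 0, 0, 12, 0], [0, 0, 0, 0, 0, 28, 0], [0, 0, 0, 0, 0, 36, 0.2], [0, 0, -5, -8, 10, 34, 0.3], [0, 0, -6, -16, 20, 18, 0.3], [0, 0, -6, -20, 26, 0, 0.3], [0, 0, -6, -20, 26, 0, 0.3], [0, 0, -6, -20, 26, 0, 0.3], [0, 0, -6, -20, 26, 0, 0.3]], "squeeze": 10}}

```text
clock: 10.3
position: [0.4712, -0.0453, 0.2516]
ee_rot: [3.079, 0.619, 0.002]
ft_force: [0.9, 0.6, -0.9]
grip_width: 0.0611
```

>>> {"op": "jog_arm", "data": {"plan": [[0, 0, -6, -20, 26, 0, 0.2], [0, 0, -6, -12, 14, 0, 0], [0, 0, 0, -5, 6, -10, 0], [0, 0, 0, 0, 0, 0, 0]]}}

```text
clock: 10.63
position: [0.4336, 0.0012, 0.2406]
ee_rot: [-3.127, -0.307, 0.0]
ft_force: [-0.2, -0.6, -0.7]
grip_width: 0.0471
```

```bash
python3 watch.py 1 shut2; python3 ang.py shut2
```

```text
10.6833 [4.34445478e-01 3.47637225e-04 2.40832135e-01] [ 0.39563658 -0.64415238 -0.36730743] 0.04712011540942962
10.633 [297. 159.] [219. 179.] [np.float64(1.4), 170, np.float64(-9.4), 190]
```

>>> {"op": "jog_arm", "data": {"plan": [[0, 0, -2.4, 2, 0, -25, 0], [0, 0, 0, 0, 0, -38, 0], [0, 0, 0, 0, 0, -38, 0], [0, 0, 0, 0, 0, -30, -0.1], [0, 0, 0, 0, 0, -15, -0.3], [0, 0, 0, 0, 0, 0, -0.3], [0, 0, 0, 0, 0, 0, -1], [0, 0, 0, 0, 0, 0, -1], [0, 0, 0, 0, 0, 0, -1], [0, 0, 0, 0, 0, 0, -1], [0, 0, 0, 0, 0, 0, -1]], "squeeze": 10}}

```text
clock: 11.6
position: [0.4379, 0.0014, 0.0963]
ee_rot: [-3.13, -0.238, -0.003]
ft_force: [-1.5, 6.0, 0.2]
grip_width: 0.022
```

>>> {"op": "jog_arm", "data": {"plan": [[0, 0, 0, -1, 1, 0, -1], [0, 0, 0, 0.3, 0, 5, -1], [0, 0, 0, 1, 0.2, 11.5, -1], [0, 0, 0, 1.2, 0.2, 8, -1], [0, 0, 0, 1.5, 0.2, 8, -1], [0, 0, 0, 2, 0.3, 8, -1], [0, 0, 0, 2.2, 0.3, 8, -1], [0, 0, 0, 2.6, 0.4, 8, -1], [0, 0, 0, 2.9, 0.5, 8, -1], [0, 0, 0, 3.3, 0.5, 7.6, -1], [0, 0, 0, 3.5, 0.5, 7.6, -1], [0, 0, 0, 4, 0.6, 7.4, -1]]}}

```text
clock: 12.6
position: [0.4602, 0.0051, 0.182]
ee_rot: [-3.132, -0.237, 0.003]
ft_force: [0.2, 5.1, -2.1]
grip_width: 0.0219
```

>>> {"op": "jog_arm", "data": {"plan": [[0, 0, 0, 4.2, 0.6, 7.2, -1], [0, 0, 0, 4.6, 0.7, 7, -1], [0, 0, 0, 4.8, 0.7, 6.8, -1], [0, 0, 0, 5.2, 0.7, 6.6, -1], [0, 0, 0, 5.3, 0.7, 6.3, -1], [0, 0, 0, 5.7, 0.7, 6, -1], [0, 0, 0, 5.9, 0.7, 5.9, -1], [0, 0, 0, 0, 0, 0, -1], [0, 0, 0, 0, 0, 0, -1], [0, 0, 0, 0, 0, 0, -1]]}}

```text
clock: 13.43
position: [0.496, 0.0111, 0.2279]
ee_rot: [-3.129, -0.239, 0.002]
ft_force: [-1.0, 7.9, -0.4]
grip_width: 0.0221
```

>>> {"op": "jog_arm", "data": {"plan": [[0, 0, 0, 0, 2, 0, -1], [0, 0, 0, 0, 0, 0, -1], [0, 0, 0, 0, 0, 0, 0.1], [0, 0, 0, 0, 0, 0, 0.1]]}}

```text
clock: 13.77
position: [0.4965, 0.0103, 0.2277]
ee_rot: [3.13, 0.235, 0.001]
ft_force: [-0.1, -0.5, 0.3]
grip_width: 0.032
```

```bash
python3 watch.py 16 rel2; python3 ang.py rel2
```

```text
14.5667 [0.49622695 0.01147575 0.22729184] [-0.140083    0.69153663 -0.0263274 ] 0.05180529309211392
13.767 [311. 148.] [224. 169.] [np.float64(43.1), 173, np.float64(34.4), 169]
13.817 [311. 148.] [224. 169.] [np.float64(43.1), 173, np.float64(34.4), 169]
13.867 [311. 148.] [224. 169.] [np.float64(43.1), 173, np.float64(34.4), 169]
13.917 [311. 148.] [224. 169.] [np.float64(43.1), 173, np.float64(34.4), 169]
13.967 [310. 148.] [224. 169.] [np.float64(40.9), 172, np.float64(34.4), 169]
14.017 [310. 147.] [224. 169.] [np.float64(41.3), 174, np.float64(34.4), 169]
14.067 [310. 147.] [224. 169.] [np.float64(41.3), 174, np.float64(34.4), 169]
14.117 [310. 147.] [224. 168.] [np.float64(41.3), 174, np.float64(35.7), 171]
14.167 [310. 147.] [224. 168.] [np.float64(41.3), 174, np.float64(35.7), 171]
14.217 [310. 147.] [224. 169.] [np.float64(41.3), 174, np.float64(34.4), 169]
14.267 [310. 147.] [224. 169.] [np.float64(41.3), 174, np.float64(34.4), 169]
14.317 [309. 147.] [224. 169.] [np.float64(39.1), 174, np.float64(34.4), 169]
14.367 [309. 147.] [224. 168.] [np.float64(39.1), 174, np.float64(35.7), 171]
14.417 [309. 147.] [223. 168.] [np.float64(39.1), 174, np.float64(30.4), 171]
14.467 [309. 148.] [223. 168.] [np.float64(38.7), 171, np.float64(30.4), 171]
14.517 [309. 147.] [223. 168.] [np.float64(39.1), 174, np.float64(30.4), 171]
```

>>> {"op": "jog_arm", "data": {"plan": [[0, 0, 0, 0, 0, 12, 0.1], [0, 0, 0, 0, 0, 28, 0.1], [0, 0, 3, 3, -8, 18, 0.1], [0, 0, 6, 10, -24, 4, 0.1], [0, 0, 6, 13, -30, 0, 0.1], [0, 0, 6, 13, -32, 0, 0.1], [0, 0, 6, 13, -32, 0, 0.1], [0, 0, 6, 13, -30, 0, 0.1], [0, 0, 6, 10, -24, 0, 0.1], [0, 0, 5, 5, -12, -20, 0.1], [0, 0, 3, 0, 0, -30, 0.1], [0, 0, 0, 0, 0, -20, 0.1]], "squeeze": 30}}

```text
clock: 15.57
position: [0.5763, -0.1818, 0.2179]
ee_rot: [-2.778, -1.466, 0.001]
ft_force: [0.1, -0.2, -0.7]
grip_width: 0.0521
```

```bash
python3 watch.py 1 m3; python3 ang.py m3; python3 w.py w3; python3 lev.py
python3 - <<'E'
from h import *
import pickle
c=pickle.load(open('w3.pkl','rb'));a=np.load('w3.npy')
m,st,ce=blob(a,225,150,290,210,lambda i:i.max(2)<50);print(st,ce,onz('wrist',[ce],.144,c))
E
```

```text
15.6167 [ 0.57425019 -0.18044826  0.21284914] [ 0.17746075  0.22003473 -3.15992954] 0.051503087661564
15.567 [344. 131.] [222. 171.] [np.float64(81.7), 296, np.float64(20.5), 167]
15.6167 [ 0.57425019 -0.18044826  0.21284914] [-2.77231203 -1.46177546  0.00977218] [-0.4   0.21  1.22 -0.    1.72  0.2 ] [ 0.17746075  0.22003473 -3.15992954]
15.6667 [ 0.57442054 -0.18015811  0.21494538] [-0.00281176  0.58513542 -0.61452067] 0.05135711770794797 r 0.08513745875877156 lever 0.8058841950057528
[246 181  18  27 394] [254.39340102 194.55583756] [[ 0.57668567 -0.17817668  0.144     ]]
```

>>> {"op": "jog_arm", "data": {"plan": [[0, 0, 0, 2, 2, -22, 0.1], [0, 0, 0, 0, 0, -32, 0], [0, 0, 0, 0, 0, -28, -0.2], [0, 0, 0, 0, 0, -11, -0.3], [0, 0, 0, 0, 0, 0, -1], [0, 0, 0, 0, 0, 0, -1], [0, 0, 0, 0, 0, 0, -1], [0, 0, 0, 0, 0, 0, -1], [0, 0, 0, 0, 0, 0, -1]]}}

```text
clock: 16.42
position: [0.5785, -0.1784, 0.1286]
ee_rot: [2.777, 1.466, 0.002]
ft_force: [-4.0, 1.9, 2.0]
grip_width: 0.0171
```

```bash
python3 lev.py
```

```text
16.4167 [ 0.57847847 -0.17839497  0.12857488] [-3.9504401   1.90183371  1.95151818] 0.017101521183651706 r 0.08130164419011615 lever 0.7793802307329968
```

>>> {"op": "jog_arm", "data": {"plan": [[0, 0, -3, -4, 3.3, -2, -1], [0, 0, -3, -4, 3.3, -2, -1], [0, 0, -3, -4, 3.4, 0, -1], [0, 0, 0, 0, 0, 0, -1], [0, 0, 0, 0, 0, 0, -1]]}}

```text
clock: 16.83
position: [0.5708, -0.1715, 0.1284]
ee_rot: [2.874, 1.237, 0.016]
ft_force: [3.2, -2.3, 8.0]
grip_width: 0.0175
```

```bash
python3 lev.py;python3 watch.py 1 m4; python3 ang.py m4
```

```text
16.8333 [ 0.57082582 -0.17150536  0.12838534] [ 3.176227   -2.33641168  7.9707937 ] 0.017460614904583307 r 0.08085089593442477 lever 0.9063492078840378
16.8833 [ 0.5708486  -0.17152685  0.12841647] [ 2.8510691  -3.25274838  8.67547837] 0.017412601649356534
16.833 [344. 134.] [222. 172.] [np.float64(82.2), 290, np.float64(18.9), 166]
```

>>> {"op": "jog_arm", "data": {"plan": [[0, 0, 0, -1.5, 1.5, 2, -1], [0, 0, 0, -1.5, 1.7, 1, -1], [0, 0, 0, 0, 0, 0, -1], [0, 0, 0, 0, 0, 0, -1]]}}

```text
clock: 17.22
position: [0.5679, -0.169, 0.1286]
ee_rot: [2.875, 1.236, 0.014]
ft_force: [7.1, -5.2, -1.1]
grip_width: 0.0175
```

```bash
python3 lev.py
```

```text
17.2167 [ 0.5679142  -0.16895462  0.12855399] [ 7.1498366  -5.19529423 -1.05187337] 0.01746546475433843 r 0.08107226612855631 lever 0.954086935477303
```

>>> {"op": "jog_arm", "data": {"plan": [[0, 0, 0, 0, 0, 0, 0], [0, 0, 0, 0, 0, 0, 0], [0, 0, 0, 0, 0, 0, 0], [0, 0, 0, 0, 0, 14, 0], [0, 0, 0, 0, 0, 32, 0], [0, 0, 0, 0, 0, 38, 0], [0, 0, -4, -4, 4, 36, 0.1], [0, 0, -6, -12, 16, 24, 0.1], [0, 0, -6, -20, 26, 10, 0.1], [0, 0, -6, -20, 26, 0, 0.1], [0, 0, -6, -20, 26, 0, 0.1], [0, 0, -6, -20, 26, 0, 0.1]], "squeeze": 10}}

```text
clock: 18.22
position: [0.4663, -0.0402, 0.2799]
ee_rot: [3.123, 0.338, 0.002]
ft_force: [0.3, 0.6, 0.4]
grip_width: 0.0513
```

>>> {"op": "jog_arm", "data": {"plan": [[0, 0, -4, -18, 24, 0, 0.1], [0, 0, 0, -10, 14, 0, 0.1], [0, 0, 0, -4, 5, 0, 0.1], [0, 0, 0, 0, 0, 0, 0.1]]}}

```text
clock: 18.55
position: [0.4348, 0.0026, 0.2801]
ee_rot: [3.132, 0.241, 0.003]
ft_force: [-0.9, -0.1, 0.0]
grip_width: 0.0521
```

```bash
python3 watch.py 1 m5; python3 ang.py m5; python3 w.py w4; python3 -c "
import cv2,numpy as np
a=np.load('m5.npz')['f'][0][100:300,150:360];b=np.load('w4.npy')
a=cv2.resize(a,(403,384));cv2.imwrite('pics/m5.png',cv2.resize(np.hstack([a,b]),(800,336))[:,:,::-1])"
```

```text
18.6 [0.43534605 0.00173211 0.27966487] [ 0.56827763 -0.69179107  0.38904036] 0.051592417610960305
18.55 [301. 149.] [220. 170.] [np.float64(19.5), 175, np.float64(10.9), 179]
18.6 [0.43534605 0.00173211 0.27966487] [3.13168837e+00 2.38785512e-01 1.87079759e-03] [-0.13 -0.17  1.48 -0.    1.84  1.29] [ 0.56827763 -0.69179107  0.38904036]
```

View pics/m5.png

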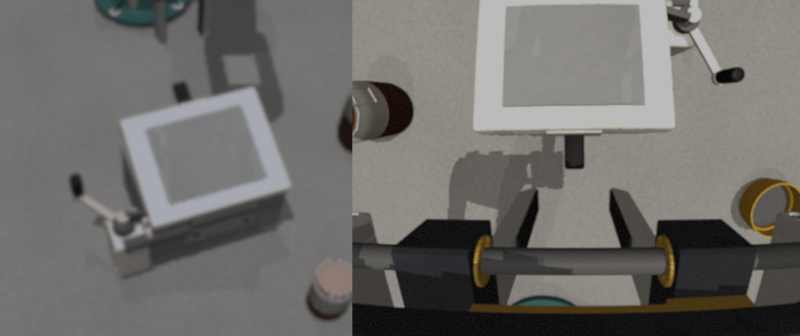

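The left half shows the lid part-open at about 20° and the lever swung forward. In the wrist half the tab spans (254, 153–191).

```bash
cat > tabang.py <<'E'
import sys,pickle
from h import *
n=sys.argv[1];c=pickle.load(open(n+'.pkl','rb'));a=np.load(n+'.npy')
y0,y1=int(sys.argv[2]),int(sys.argv[3])
m,st,ce=blob(a,240,y0,270,y1,lambda i:i.max(2)<50);end=st[1]+st[3];print(st,ce)
u=np.radians(8.8);X=np.array([np.cos(u),np.sin(u),0]);H=np.array([.6245,.0319,.105])
f=192/np.tan(np.radians(c['vfov'])/2);K=np.array([[f,0,c['cx']],[0,f,c['cy']],[0,0,1]])
T=np.linalg.inv(c['cam_to_world'])
def pr(p):
    q=T[:3,:3]@p+T[:3,3];return cv2.projectPoints(np.array([[q[0],-q[1],-q[2]]]),np.zeros(3),np.zeros(3),K,c['D'])[0].ravel()
b=[]
for th in np.arange(0,70,.25):
    r=np.radians(th);P=lambda l,h:H+X*(-l*np.cos(r)+h*np.sin(r))+np.array([0,0,l*np.sin(r)+h*np.cos(r)])
    # far end rows: lower image edge is outermost of the end's two edges
    e=max(pr(P(.208,.013))[1],pr(P(.208,.001))[1])
    b.append((abs(e-end),th,P(.192,.007),pr(P(.192,.007))))
print(min(b,key=lambda z:z[0]))
E
python3 tabang.py w4 145 200
```

```text
[243 154  21  38 741] [253.4831309  172.87854251]
(np.float64(0.021194203841133685), np.float64(21.5), array([0.45049802, 0.00496307, 0.18188116]), array([251.73973405, 174.37656925]))
```

>>> {"op": "jog_arm", "data": {"plan": [[0, 0, 0, 5, 0.5, -25, 0.1], [0, 0, 0, 5, 0.5, -38, 0], [0, 0, 0, 5, 0.5, -34, -0.1], [0, 0, 0, 0, 0, -18, -0.2], [0, 0, 0, 0, 0, -4, -0.3], [0, 0, 0, 0, 0, 0, -1], [0, 0, 0, 0, 0, 0, -1], [0, 0, 0, 0, 0, 0, -1], [0, 0, 0, 0, 0, 0, -1], [0, 0, 0, 0, 0, 0, -1]], "squeeze": 10}}

```text
clock: 19.48
position: [0.4513, 0.0036, 0.1618]
ee_rot: [-3.132, -0.238, -0.005]
ft_force: [0.2, 3.8, -0.8]
grip_width: 0.0215
```

>>> {"op": "jog_arm", "data": {"plan": [[0, 0, 0, 1.4, 0.7, 3, -1], [0, 0, 0, 3.5, 0.5, 7.6, -1], [0, 0, 0, 4, 0.6, 7.4, -1], [0, 0, 0, 4.2, 0.6, 7.2, -1], [0, 0, 0, 4.6, 0.7, 7, -1], [0, 0, 0, 4.8, 0.7, 6.8, -1], [0, 0, 0, 5.2, 0.8, 6.6, -1], [0, 0, 0, 5.3, 0.8, 6.3, -1], [0, 0, 0, 5.7, 0.9, 6, -1], [0, 0, 0, 5.9, 0.9, 5.9, -1], [0, 0, 0, 0, 0, 0, -1], [0, 0, 0, 0, 0, 0, -1]]}}

```text
clock: 20.48
position: [0.4956, 0.0111, 0.2254]
ee_rot: [-3.132, -0.238, -0.003]
ft_force: [-2.9, 3.8, 3.1]
grip_width: 0.0219
```

>>> {"op": "jog_arm", "data": {"plan": [[0, 0, 0, -1, 1, 1.5, -1], [0, 0, 0, 0, 0, 0, -1], [0, 0, 0, 0, 0, 0, 0.1], [0, 0, 0, 0, 0, 0, 0.1]]}}

```text
clock: 20.82
position: [0.4938, 0.0106, 0.2257]
ee_rot: [3.131, 0.236, -0.0]
ft_force: [0.4, 0.2, -0.3]
grip_width: 0.0318
```

```bash
python3 watch.py 40 rel3; python3 ang.py rel3 | awk 'NR%4==1'
```

```text
22.8167 [0.49386189 0.01136491 0.22559934] [-0.32468707 -0.25106787 -0.1606851 ] 0.05175597058521768
20.817 [310. 148.] [224. 169.] [np.float64(40.9), 172, np.float64(34.4), 169]
21.017 [310. 148.] [224. 169.] [np.float64(40.9), 172, np.float64(34.4), 169]
21.217 [310. 148.] [224. 169.] [np.float64(40.9), 172, np.float64(34.4), 169]
21.417 [310. 148.] [224. 168.] [np.float64(40.9), 172, np.float64(35.7), 171]
21.617 [310. 148.] [224. 169.] [np.float64(40.9), 172, np.float64(34.4), 169]
21.817 [310. 148.] [224. 169.] [np.float64(40.9), 172, np.float64(34.4), 169]
22.017 [310. 148.] [224. 168.] [np.float64(40.9), 172, np.float64(35.7), 171]
22.217 [310. 148.] [224. 169.] [np.float64(40.9), 172, np.float64(34.4), 169]
22.417 [310. 148.] [224. 169.] [np.float64(40.9), 172, np.float64(34.4), 169]
22.617 [311. 148.] [224. 168.] [np.float64(43.1), 173, np.float64(35.7), 171]
```

It holds. I'll back away and check that nothing drifts.

>>> {"op": "jog_arm", "data": {"plan": [[0, 0, 0, 0, 0, 0, 0.3], [0, 0, 0, 0, 0, 12, 0.3], [0, 0, 0, 0, 0, 28, 0.3], [0, 0, 0, -6, 0, 32, 0.3], [0, 0, 0, -20, 0, 20, 0.3], [0, 0, 0, -30, 0, 0, 0.3], [0, 0, 0, -30, 0, 0, 0.3], [0, 0, 0, -20, 0, 0, 0.3], [0, 0, 0, 0, 0, 0, 0.3]]}}

```text
clock: 23.57
position: [0.3857, 0.0115, 0.3204]
ee_rot: [3.132, 0.237, 0.007]
ft_force: [0.7, -1.0, 1.1]
grip_width: 0.0611
```

```bash
python3 w.py w5; python3 watch.py 30 fin; python3 ang.py fin | awk 'NR%6==1'
python3 - <<'E'
import numpy as np,cv2
f=np.load('fin.npz')['f'];r=np.load('rel3.npz')['f']
g=lambda a:np.float32(np.mean([cv2.cvtColor(x,cv2.COLOR_RGB2GRAY)[150:250,215:340] for x in a],0))
w=cv2.createHanningWindow((125,100),cv2.CV_32F)
print('shift early-late fin',cv2.phaseCorrelate(g(f[:5]),g(f[-5:]),w),'rel3 early-late',cv2.phaseCorrelate(g(r[8:13]),g(r[-5:]),w),'rel3-fin',cv2.phaseCorrelate(g(r[-5:]),g(f[-5:]),w))
a=cv2.resize(f[-1][100:300,150:360],(403,384));b=np.load('w5.npy')
cv2.imwrite('pics/fin.png',cv2.resize(np.hstack([a,b]),(800,336))[:,:,::-1])
E
```

```text
23.5667 [0.38565255 0.01154092 0.32038319] [3.13164032 0.23685842 0.00670895] [-0.12 -0.28  1.48 -0.    1.94  1.3 ] [ 0.68907738 -1.02305257  1.14538917]
25.1167 [0.38786112 0.01136667 0.31759355] [-0.64608273  0.00965869 -0.47819019] 0.06091116374216897
23.617 [311. 148.] [224. 169.] [np.float64(43.1), 173, np.float64(34.4), 169]
23.917 [311. 148.] [224. 169.] [np.float64(43.1), 173, np.float64(34.4), 169]
24.217 [311. 148.] [224. 168.] [np.float64(43.1), 173, np.float64(35.7), 171]
24.517 [311. 148.] [224. 168.] [np.float64(43.1), 173, np.float64(35.7), 171]
24.817 [312. 148.] [224. 169.] [np.float64(45.2), 174, np.float64(34.4), 169]
shift early-late fin ((0.4858803480291911, 0.040691209751607005), 0.9248841101074219) rel3 early-late ((0.504491232802657, 0.06435556548170496), 0.9165341876220703) rel3-fin ((0.5394517320765786, -0.005417377804469936), 0.8313310989379883)
```

View pics/fin.png

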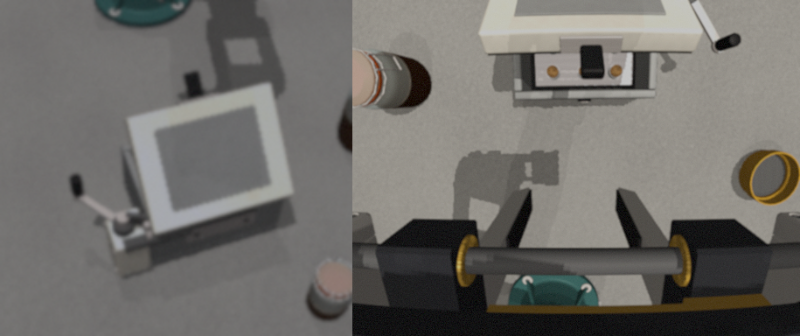

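The lid creeps up by about 1°/s, so the lever is slightly too far; the pictures show the lid near 45° and the bystanders in place. I'll ease the lever back by about 0.06 rad.

>>> {"op": "jog_arm", "data": {"plan": [[0, 0, 3, 8, -9, 0, 0.1], [0, 0, 6, 16, -16, 0, 0.1], [0, 0, 7, 18, -18, 0, 0.1], [0, 0, 7, 18, -18, 0, 0.1], [0, 0, 7, 18, -18, 0, 0.1], [0, 0, 7, 18, -19, 0, 0.1], [0, 0, 7, 18, -19, 0, 0.1], [0, 0, 7, 18, -19, 0, 0.1], [0, 0, 7, 18, -19, -10, 0.1], [0, 0, 6, 16, -17, -20, 0.1], [0, 0, 5, 9, -10, -30, 0.1], [0, 0, 1, 2, -2, -30, 0.1]], "squeeze": 30}}

```text
clock: 26.12
position: [0.5665, -0.1749, 0.2263]
ee_rot: [2.427, 1.992, 0.001]
ft_force: [0.0, -0.3, -0.9]
grip_width: 0.0516
```

>>> {"op": "jog_arm", "data": {"plan": [[0, 0, 0, 0, 0, 0, 0.1], [0, 0, 0, 0, 0, 0, 0.1]]}}

```text
clock: 26.28
position: [0.5638, -0.1723, 0.2253]
ee_rot: [-2.427, -1.987, 0.004]
ft_force: [-0.0, -0.3, 0.5]
grip_width: 0.0516
```

```bash
python3 w.py w6
python3 - <<'E'
from h import *
import pickle
c=pickle.load(open('w6.pkl','rb'));a=np.load('w6.npy')
m,st,ce=blob(a,200,140,310,222,lambda i:i.max(2)<50);print(st,ce,onz('wrist',[ce],.144,c))
E
```

```text
26.2833 [ 0.56378523 -0.17229248  0.22526658] [-2.42721    -1.98659245  0.00404872] [-0.39  0.18  1.23  0.    1.74 -0.19] [-0.02437241 -0.28299605  0.51935044]
[247 179  18  25 341] [255.61290323 191.26686217] [[ 0.5664059 -0.1696065  0.144    ]]
```

>>> {"op": "jog_arm", "data": {"plan": [[0, 0, 0, 2, 1, -22, 0.1], [0, 0, 0, 0, 0, -34, 0], [0, 0, 0, 0, 0, -30, -0.1], [0, 0, 0, 0, 0, -15, -0.2], [0, 0, 0, 0, 0, 0, -0.2], [0, 0, 0, 0, 0, 0, -1], [0, 0, 0, 0, 0, 0, -1], [0, 0, 0, 0, 0, 0, -1], [0, 0, 0, 0, 0, 0, -1], [0, 0, 0, 0, 0, 0, -1]]}}

```text
clock: 27.17
position: [0.5666, -0.1723, 0.1301]
ee_rot: [2.429, 1.989, -0.001]
ft_force: [-5.3, -0.0, 5.5]
grip_width: 0.0171
```

```bash
python3 lev.py
```

```text
27.1667 [ 0.56656431 -0.17227996  0.13011504] [-5.29468301 -0.0147057   5.51279107] 0.01708253580381668 r 0.08436908613545104 lever 0.9369398700519692
```

>>> {"op": "jog_arm", "data": {"plan": [[0, 0, 0, 1.5, -1.5, 1, -1], [0, 0, 0, 1.5, -1.5, 1, -1], [0, 0, 0, 0, 0, 1, -1], [0, 0, 0, 0, 0, 0, -1]]}}

```text
clock: 27.5
position: [0.5683, -0.1739, 0.1303]
ee_rot: [-2.427, -1.99, 0.003]
ft_force: [-5.3, 1.7, -1.2]
grip_width: 0.0172
```

```bash
python3 lev.py
```

```text
27.5 [ 0.56828161 -0.17392549  0.13028224] [-5.27920019  1.74352542 -1.20077063] 0.017169124661906163 r 0.08435671910104559 lever 0.9087465822246029
```

>>> {"op": "jog_arm", "data": {"plan": [[0, 0, 0, 1.2, -1.2, 0, -1], [0, 0, 0, 1.2, -1.2, 0, -1], [0, 0, 0, 0, 0, 0, -1], [0, 0, 0, 0, 0, 0, -1]]}}

```text
clock: 27.83
position: [0.5701, -0.1761, 0.1302]
ee_rot: [-2.426, -1.989, 0.004]
ft_force: [-5.4, 2.1, 0.1]
grip_width: 0.0174
```

```bash
python3 lev.py
```

```text
27.8333 [ 0.57010937 -0.17605441  0.13023204] [-5.43870676  2.14487205  0.11184808] 0.017377397951340176 r 0.08470013977266215 lever 0.8758000334631775
```

>>> {"op": "jog_arm", "data": {"plan": [[0, 0, 0, -2, 1, 0, -1], [0, 0, 0, 0, 0, 0, 0], [0, 0, 0, 0, 0, 0, 0], [0, 0, 0, 0, 0, 0, 0], [0, 0, 0, 0, 0, 14, 0], [0, 0, 0, 0, 0, 32, 0], [0, 0, 0, 0, 0, 38, 0], [0, 0, 0, 0, -8, 38, 0], [0, 0, 0, 0, 0, 38, 0], [0, 0, -4, -10, 10, 25, 0.1], [0, 0, -7, -18, 18, 5, 0.1], [0, 0, -7, -20, 20, 0, 0.1]], "squeeze": 10}}

```text
clock: 28.83
position: [0.5234, -0.1367, 0.3235]
ee_rot: [2.712, 1.573, 0.008]
ft_force: [-0.4, 0.5, 1.0]
grip_width: 0.0516
```

>>> {"op": "jog_arm", "data": {"plan": [[0, 0, -7, -18, 18, 0, 0.1], [0, 0, -7, -20, 20, 0, 0.1], [0, 0, -7, -20, 20, 0, 0.1], [0, 0, -7, -20, 20, 0, 0.1], [0, 0, -7, -20, 20, 0, 0.1], [0, 0, -7, -18, 22, 0, 0.1], [0, 0, -7, -10, 22, 0, 0.1], [0, 0, -6, -5, 14, 0, 0.1], [0, 0, -4, 0, 6, 0, 0.1], [0, 0, 0, 0, 0, 0, 0.1], [0, 0, 0, 0, 0, 0, 0.1]]}}

```text
clock: 29.75
position: [0.3914, 0.0261, 0.3203]
ee_rot: [3.141, 0.05, 0.003]
ft_force: [-0.9, 0.4, -0.6]
grip_width: 0.0519
```

```bash
cat > drift.py <<'E'
import sys,numpy as np,cv2
f=np.load(sys.argv[1]+'.npz')['f']
g=lambda a:np.float32(np.mean([cv2.cvtColor(x,cv2.COLOR_RGB2GRAY)[150:250,215:340] for x in a],0))
w=cv2.createHanningWindow((125,100),cv2.CV_32F)
k=int(sys.argv[2]) if len(sys.argv)>2 else 0
print('drift px',cv2.phaseCorrelate(g(f[k:k+5]),g(f[-5:]),w))
print('vs rel3',cv2.phaseCorrelate(g(np.load('rel3.npz')['f'][8:13]),g(f[-5:]),w))
E
python3 w.py w7; python3 watch.py 20 ck; python3 ang.py ck | awk 'NR%6==1'; python3 drift.py ck
```

```text
29.75 [0.39141287 0.02605142 0.32032917] [3.14066822e+00 4.96357648e-02 2.82914572e-03] [-0.08 -0.26  1.47 -0.    1.93  1.46] [-0.9049609   0.40712911 -0.63137217]
30.8 [0.39124147 0.02599095 0.31961926] [0.13281206 0.24247045 0.0062467 ] 0.05193149437209108
29.8 [310. 147.] [224. 169.] [np.float64(41.3), 174, np.float64(34.4), 169]
30.1 [310. 147.] [224. 169.] [np.float64(41.3), 174, np.float64(34.4), 169]
30.4 [310. 148.] [224. 169.] [np.float64(40.9), 172, np.float64(34.4), 169]
30.7 [311. 147.] [224. 169.] [np.float64(43.4), 175, np.float64(34.4), 169]
drift px ((0.4866791964021431, 0.10461348977036522), 0.9078061338806153)
vs rel3 ((0.44968862302842894, -0.011477334363661384), 0.8931108828735351)
```

phaseCorrelate has a half-pixel bias for odd window sizes, so I'll redo the drift estimates with an even window and a self-check.

```bash
python3 - <<'E'
import numpy as np,cv2
L={k:np.load(k+'.npz')['f'] for k in('rel2','rel3','fin','ck')}
def g(a,b):return np.float32(np.mean([cv2.cvtColor(x,cv2.COLOR_RGB2GRAY)[b] for x in a],0))
for b in(np.s_[160:208,216:296],np.s_[140:168,270:324]):   # lid's front part
    w=cv2.createHanningWindow((b[1].stop-b[1].start,b[0].stop-b[0].start),cv2.CV_32F)
    ref=g(L['rel3'][10:14],b);print('self',np.round(cv2.phaseCorrelate(ref,ref,w)[0],3))
    for k,f in L.items():
        n=len(f);print(k,[tuple(np.round(cv2.phaseCorrelate(ref,g(f[i:i+4],b),w)[0],2)) for i in range(2,n-3,max(4,n//6))])
E
python3 tabang.py w5 45 95; python3 tabang.py w7 30 110
```

```text
self [-0.  0.]
rel2 [(np.float64(0.01), np.float64(-0.62)), (np.float64(-0.48), np.float64(-0.77)), (np.float64(-0.51), np.float64(-0.95))]
rel3 [(np.float64(-0.86), np.float64(-0.86)), (np.float64(-0.85), np.float64(-0.88)), (np.float64(-0.87), np.float64(-1.43)), (np.float64(-1.16), np.float64(-1.35)), (np.float64(-0.83), np.float64(-0.59)), (np.float64(-1.13), np.float64(-1.47))]
fin [(np.float64(-1.21), np.float64(-1.93)), (np.float64(-0.55), np.float64(-1.71)), (np.float64(-1.75), np.float64(-2.04)), (np.float64(-0.33), np.float64(-1.61)), (np.float64(-114.46), np.float64(-182.61))]
ck [(np.float64(-9.34), np.float64(-8.78)), (np.float64(-17.7), np.float64(-3.02)), (np.float64(-9.4), np.float64(-8.9)), (np.float64(-9.28), np.float64(-9.14))]
self [-0. -0.]
rel2 [(np.float64(-0.09), np.float64(0.26)), (np.float64(-0.33), np.float64(0.02)), (np.float64(-0.6), np.float64(0.22))]
rel3 [(np.float64(-0.1), np.float64(0.08)), (np.float64(-0.04), np.float64(0.02)), (np.float64(0.02), np.float64(-0.01)), (np.float64(0.13), np.float64(0.09)), (np.float64(0.12), np.float64(0.05)), (np.float64(0.09), np.float64(0.13))]
fin [(np.float64(-0.3), np.float64(-0.13)), (np.float64(-0.22), np.float64(-0.11)), (np.float64(-0.43), np.float64(-0.22)), (np.float64(-0.26), np.float64(-0.01)), (np.float64(-0.41), np.float64(-0.21))]
ck [(np.float64(-0.25), np.float64(-0.24)), (np.float64(-0.24), np.float64(-0.43)), (np.float64(-0.22), np.float64(-0.12)), (np.float64(-0.12), np.float64(-0.42))]
[261  52   9  37 295] [265.40338983  69.86779661]
(np.float64(0.12539871087389542), np.float64(44.25), array([0.49341601, 0.01160713, 0.24398988]), array([272.60194691,  69.72712504]))
[261  60   9  39 225] [266.27555556  76.19111111]
(np.float64(0.2666639903875989), np.float64(43.0), array([0.49045085, 0.0111481 , 0.24106316]), array([274.66378555,  80.14102969]))
```

```bash
cat > ww.py <<'E'
import sys
from h import *
from cell import manip
t=manip.state()['clock'];f=np.array([cams.grab_frame('wrist') for _ in range(5)]);np.save(sys.argv[1]+'.npy',f);print(t,manip.state()['position'])
E
python3 ww.py wa
```

```text
30.8 [0.39126103 0.02598864 0.31961072]
```

>>> {"op": "jog_arm", "data": {"plan": [[0, 0, 0, 0, 0, 0, 0.1], [0, 0, 0, 0, 0, 0, 0.1], [0, 0, 0, 0, 0, 0, 0.1], [0, 0, 0, 0, 0, 0, 0.1], [0, 0, 0, 0, 0, 0, 0.1], [0, 0, 0, 0, 0, 0, 0.1], [0, 0, 0, 0, 0, 0, 0.1], [0, 0, 0, 0, 0, 0, 0.1], [0, 0, 0, 0, 0, 0, 0.1], [0, 0, 0, 0, 0, 0, 0.1], [0, 0, 0, 0, 0, 0, 0.1], [0, 0, 0, 0, 0, 0, 0.1]]}}

```text
clock: 32.05
position: [0.3912, 0.026, 0.3196]
ee_rot: [3.141, 0.045, 0.0]
ft_force: [-0.8, 0.2, -0.3]
grip_width: 0.0515
```

>>> {"op": "jog_arm", "data": {"plan": [[0, 0, 0, 0, 0, 0, 0.1], [0, 0, 0, 0, 0, 0, 0.1], [0, 0, 0, 0, 0, 0, 0.1], [0, 0, 0, 0, 0, 0, 0.1], [0, 0, 0, 0, 0, 0, 0.1], [0, 0, 0, 0, 0, 0, 0.1], [0, 0, 0, 0, 0, 0, 0.1], [0, 0, 0, 0, 0, 0, 0.1], [0, 0, 0, 0, 0, 0, 0.1], [0, 0, 0, 0, 0, 0, 0.1], [0, 0, 0, 0, 0, 0, 0.1], [0, 0, 0, 0, 0, 0, 0.1]]}}

```text
clock: 33.05
position: [0.3912, 0.026, 0.3196]
ee_rot: [3.141, 0.045, -0.0]
ft_force: [-0.1, 0.1, 0.2]
grip_width: 0.0518
```

```bash
python3 ww.py wb
python3 - <<'E'
import numpy as np,cv2
A=np.load('wa.npy');B=np.load('wb.npy')
a=A.mean(0).astype(np.uint8);b=B.mean(0).astype(np.uint8)
d=cv2.absdiff(a,b).max(2)
cv2.imwrite('pics/ab.png',np.vstack([cv2.resize(np.hstack([a[:200],b[:200]]),(800,156))[:,:,::-1],cv2.cvtColor(cv2.resize(np.hstack([d[:200]*4,d[:200]*4]),(800,156)),8)]))
ga,gb=[cv2.cvtColor(x,7) for x in(a,b)]
p=cv2.goodFeaturesToTrack(ga[:200],40,.05,8);q,s,e=cv2.calcOpticalFlowPyrLK(ga,gb,p,None)
for x,y,k in zip(p.reshape(-1,2),q.reshape(-1,2),s.ravel()):
    if k:print(x,(y-x).round(2),end='; ')
E
```

```text
33.05 [0.39124869 0.02597852 0.3196165 ]
[319.  60.] [-0.   -0.01]; [206.  76.] [-0. -0.]; [266.  99.] [-0.06  0.01]; [320.  92.] [-0.03 -0.  ]; [341.  95.] [-0.01 -0.  ]; [290.  96.] [-0.02  0.  ]; [414.  30.] [0.01 0.01]; [ 59. 108.] [-0.04 -0.01]; [213. 107.] [-0.03 -0.  ]; [49. 95.] [-0.    0.01]; [198. 115.] [-0.02 -0.  ]; [22. 97.] [0.01 0.04]; [157.  83.] [-0.06  0.02]; [283.  58.] [-0.04 -0.  ]; [337.  58.] [-0.02 -0.01]; [276. 116.] [-0.02 -0.  ]; [293.  87.] [-0.03 -0.  ]; [420.  38.] [ 0.01 -0.  ]; [262. 118.] [ 0.01 -0.01]; [387.  51.] [-0.05 -0.  ]; [ 39. 111.] [-0.05 -0.03]; [309.  92.] [0. 0.]; [388.   1.] [0.01 0.02]; [261.  61.] [ 0.   -0.01]; [306.  60.] [-0.03  0.  ]; [372.  56.] [ 0.01 -0.01]; [191.  79.] [-0.01  0.  ]; [231. 113.] [ 0. -0.]; [419.  23.] [0.01 0.01]; [182.  35.] [-0.    0.01]; [205. 193.] [-0.04  0.06]; [194. 104.] [-0.01  0.  ]; [235.  56.] [-0.03  0.  ]; [436.  30.] [-0.01 -0.02]; [238.  69.] [-0.05  0.  ]; [306.  47.] [-0.04 -0.01]; [291.  78.] [-0.04  0.01]; [252. 110.] [ 0. -0.]; [239. 179.] [-0.08  0.03]; [263.  89.] [-0.03  0.03];
```

View pics/ab.png

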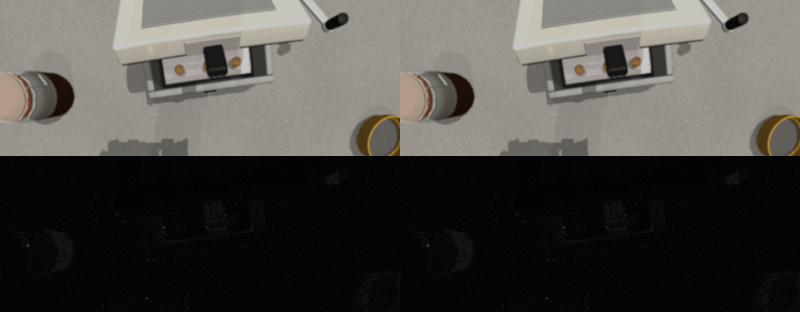

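The lid stayed still over 2.25 s, with flow under 0.1 px everywhere. Because the lever was trimmed after the last release, I'll do one more lift and let-go.

>>> {"op": "jog_arm", "data": {"plan": [[0, 0, 3.5, 15, -3, 0, 0.1], [0, 0, 3.5, 28, -4, 0, 0.1], [0, 0, 0, 30, -4, 0, 0.1], [0, 0, 0, 20, -3, -10, 0.1], [0, 0, 0, 8, -1, -25, 0.1], [0, 0, 0, 1, 0, -32, 0.1], [0, 0, 0, 0, 0, -20, 0], [0, 0, 0, 0, 0, -8, 0], [0, 0, 0, 0, 0, 0, 0], [0, 0, 0, 0, 0, 0, 0]]}}

```text
clock: 34.13
position: [0.4934, 0.011, 0.2254]
ee_rot: [3.132, 0.237, 0.001]
ft_force: [0.7, 0.7, 0.7]
grip_width: 0.047
```

>>> {"op": "jog_arm", "data": {"plan": [[0, 0, 0, 0, 0, 0, -0.3], [0, 0, 0, 0, 0, 0, -1], [0, 0, 0, 0, 0, 0, -1], [0, 0, 0, 0, 0, 0, -1], [0, 0, 0, 0, 0, 0, -1]], "squeeze": 10}}

```text
clock: 34.55
position: [0.4934, 0.0108, 0.2255]
ee_rot: [3.132, 0.237, 0.002]
ft_force: [-1.0, -1.0, 0.2]
grip_width: 0.0225
```

Now a small lift of about 1.5°, then let go.

>>> {"op": "jog_arm", "data": {"plan": [[0, 0, 0, 0, 0, 0, -1], [0, 0, 0, 2, 0.3, 2, -1], [0, 0, 0, 2, 0.3, 2, -1], [0, 0, 0, 0, 0, 0, -1], [0, 0, 0, 0, 0, 0, -1], [0, 0, 0, 0, 0, 0, 0.1], [0, 0, 0, 0, 0, 0, 0.1], [0, 0, 0, 0, 0, 0, 0.1], [0, 0, 0, 0, 0, 0, 0.1], [0, 0, 0, 0, 0, 0, 0.1], [0, 0, 0, 0, 0, 0, 0.1], [0, 0, 0, 0, 0, 0, 0.1]]}}

```text
clock: 35.55
position: [0.4973, 0.0116, 0.2285]
ee_rot: [-3.133, -0.237, -0.0]
ft_force: [0.2, 1.4, -1.0]
grip_width: 0.0516
```

>>> {"op": "jog_arm", "data": {"plan": [[0, 0, 0, 0, 0, 10, 0.1], [0, 0, 0, 0, 0, 28, 0.1], [0, 0, 0, -6, 0, 32, 0.1], [0, 0, 0, -20, 0, 24, 0.1], [0, 0, 0, -30, 0, 0, 0.1], [0, 0, 0, -30, 0, 0, 0.1], [0, 0, 0, -20, 0, 0, 0.1], [0, 0, 0, 0, 0, 0, 0.1], [0, 0, 0, 0, 0, 0, 0.1], [0, 0, 0, 0, 0, 0, 0.1], [0, 0, 0, 0, 0, 0, 0.1], [0, 0, 0, 0, 0, 0, 0.1]]}}

```text
clock: 36.55
position: [0.392, 0.0116, 0.322]
ee_rot: [-3.132, -0.237, 0.002]
ft_force: [-0.5, -0.1, -0.7]
grip_width: 0.0513
```

```bash
python3 ww.py wc; python3 w.py w8
```

```text
36.55 [0.39153397 0.01156806 0.32228178]
36.8 [0.39153397 0.01156806 0.32228178] [-3.13255766e+00 -2.37057357e-01  1.36196893e-03] [-0.12 -0.26  1.46 -0.    1.94  1.3 ] [-0.41171822 -0.34075414  1.24006281]
```

>>> {"op": "jog_arm", "data": {"plan": [[0, 0, 0, 0, 0, 0, 0.1], [0, 0, 0, 0, 0, 0, 0.1], [0, 0, 0, 0, 0, 0, 0.1], [0, 0, 0, 0, 0, 0, 0.1], [0, 0, 0, 0, 0, 0, 0.1], [0, 0, 0, 0, 0, 0, 0.1], [0, 0, 0, 0, 0, 0, 0.1], [0, 0, 0, 0, 0, 0, 0.1], [0, 0, 0, 0, 0, 0, 0.1], [0, 0, 0, 0, 0, 0, 0.1], [0, 0, 0, 0, 0, 0, 0.1], [0, 0, 0, 0, 0, 0, 0.1]]}}

```text
clock: 37.85
position: [0.3913, 0.0116, 0.3226]
ee_rot: [3.133, 0.237, 0.0]
ft_force: [-0.2, 0.1, -0.4]
grip_width: 0.0519
```

```bash
python3 ww.py wd; python3 watch.py 1 end; python3 ang.py end
python3 - <<'E'
import numpy as np,cv2
a,b=[np.load(k+'.npy').mean(0).astype(np.uint8) for k in('wc','wd')]
ga,gb=[cv2.cvtColor(x,7) for x in(a,b)]
p=cv2.goodFeaturesToTrack(ga[:130],30,.05,8);q,s,e=cv2.calcOpticalFlowPyrLK(ga,gb,p,None)
d=(q-p).reshape(-1,2);print(np.median(d,0),np.abs(d).max(0),p.reshape(-1,2)[np.abs(d).argmax(0)])
E
python3 tabang.py w8 45 90
```

```text
37.85 [0.39124684 0.01158263 0.32258537]
38.15 [0.391247   0.01157739 0.32260819] [ 0.38356387 -0.18737132  0.09591644] 0.051524768355785476
38.1 [311. 148.] [225. 169.] [np.float64(43.1), 173, np.float64(39.7), 170]
[-0.01638031 -0.25769806] [0.42014313 0.45643616] [[ 20.  67.]
 [185.  22.]]
[260  56  10  34 304] [264.86513158  72.18092105]
(np.float64(0.17925276194578998), np.float64(46.0), array([0.49767173, 0.01226595, 0.24797585]), array([271.86902502,  70.73800684]))
```

```bash
python3 -c "
from cell import ticket;print(ticket.finish_job())"
```

```text
the job is handed in; nothing more can be done
None
```

The lid now stays about half open on its own (about 46° by the wrist camera), and I handed the job in at about 38 s of the 67 s.

1. **First let-go:** I lifted the lid to about 45° and it sank at about 0.9 rad/s.
2. **First winding:** I wound the lever from about 0.10 to about 0.79 rad. The lid still sank slowly, at about 0.09 rad/s.
3. **Second winding:** I wound the lever to about 0.95 rad, lifted the lid again and it held. I read a slight rise and eased the lever back to about 0.88 rad.
4. **Last let-go:** I pinched the tab once more, raised the lid by a degree or two, let go and backed the arm away.

**Last checks:**
- **Stillness:** before that last lift the lid did not move over 2.25 s (image shift under 0.1 px). After it, I saw no clear movement over 1.3 s: 0.26 px of common shift as the arm settled and 0.46 px at most.
- **Angle:** the scene camera's coarse corner estimates read 43° and 40° against the wrist camera's 46°, all within the 10° allowed.
- **Bystanders:** the seed jar and sieve were in place in the late wrist pictures. I last saw the small jar, in place, in the picture before the final lever trim.

**Doubtful:** the slight rise in step 3 was partly a half-pixel bias in my drift measure, so that trim may not have been needed. By my estimate 0.88 rad is nearer the sinking edge of the friction band than its middle.

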